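# Fit a push-and-turn filter cartridge in a compressed-air filter head

## Robot

A 6-joint arm with a two-finger parallel gripper is mounted at the origin on the work surface. World frame = base frame: x ahead of the robot, y to its left, z up, the work surface at z = 0. Lengths are in m, angles in rad, forces in N, time in s.
With the tool pointing down it reaches from about 0.35 to 0.975 m from the base axis. Payload 4.9 kg.
Tool frame: the origin (TCP) lies midway between the tips of the shut fingers; the grasp point (between the pads) lies 19 mm behind it; z points along the fingers, y is the line along which they close (so a half turn about z gives the same grasp; the last joint's range is limited). The gripper opens to 85 mm and grips with 20 to 120 N. Pads are 22 mm wide; open, the fingers measure 114 mm over their backs; the gripper's body (76 mm by 85 mm) begins 54 mm behind the grasp point. The pads swing forward as they close: fully open they stand 13 mm farther back than shut.
Start: joints at [-0.119, 0.053, 1.613, -0, 1.476, -0.119], TCP at [0.625, 0, 0.231] pointing down, gripper open.
Joint ranges: [-3.01, 3.01], [-1.01, 2.22], [0.06, 2.58], [-1.02, 4.17], [0.09, 2.62], [-3.14, 3.14]. Speed limits (rad/s): [2.57, 2.57, 3.14, 3.14, 3.14, 3.14].

## Interface

Orientations are given as a unit quaternion [w, x, y, z].
In Python, from plant import state, grab_frame, job_done, cut_out, place_of gives the robot as it stands.
- The arm moves only by the tool jog_arm, never from a script. Its argument "motion" is text: rows parted by semicolons, each of 7 numbers parted by spaces: the opening in per cent of the stroke, from 0 (shut) to 100 (fully open), then the shift along the tool's x, y, z as a fraction of full scale, then the turn, a rotation vector about the tool's x, y, z as a fraction of full scale. A call has exactly 5 rows; each row is the pose to reach, as a shift and turn from the pose commanded when the call began, along the tool's axes at that moment; what a row does not reach only later rows make up. Full scale, the value 1, is 50 cm for a shift and 1.5 rad for a turn. A row lasts 1/8 s, in which the tool goes at most 62.5 mm and 10.7 degrees, less where a joint would pass 70% of its speed; a pose out of reach is approached as far as the arm can. A call with a number of a shift or a turn outside -1 to 1 is refused whole. A call with a gripper value outside its range is refused whole. The fingers move at their own pace and stop on an object; the grip force is fixed at half the most. Time passes only in rows, so rows that repeat a pose let the fingers close, or fill a call up. It gives the time, the measured TCP pose, the force, the opening and the grip force at its end, in the units of the state.
- state(): the state, without advancing time (a new reading comes with each control period).
- grab_frame(name): name is "scene" or "side" or "wrist"; returns a dict with "color" (384x512x3 uint8, red, green, blue), "range_z" (384x512 float32, m along the optical axis (not along the pixel's ray), 0 where there is no reading), "intrinsics" (3x3 intrinsics, pixels), "k1" (the pictures are not rectified: a ray, as slopes to the right and down, at radius r is drawn at 1 + k1 r^2 times it, then the intrinsics apply), "world_from_camera" (4x4, takes a point from camera to world coordinates). Camera axes: x right, y up, looking along -z (the intrinsics and any distortion apply to the point x, -y, -z); pixel columns grow to the right and rows downward; lengths in m; the calibration is good to about 2 mm. A picture is of the moment at which its call begins.
- job_done(): hands the job in; it is judged then, once.
Trained networks look in the newest picture that a camera, given by its name, has taken for a name from the list of things; names that differ only in an ending like _2 or _b are one class to them, and where a whole thing is asked for, a point or a joint stands for the part that bears it (a point fixed in the world has none). Each returns a list of dicts, best first, with "p" (0 to 1); they miss things now and then, are a little off and sometimes report something else, mostly with a low value. They report only what shows in the picture. A call takes as long as a camera call. They do not tell look-alikes from the thing itself.
- cut_out(camera, thing): "pixels" (384x512 bool, what is visible of it).
- place_of(camera, thing): "at" ([x, y, z] in m, in world coordinates, good to about 4 mm: a listed point, or the origin of a listed thing).
The state is a dict: "time": time; "joint_pos": joint angles; "joint_vel": joint speeds; "joint_efforts": joint torques, N m; "tool_pos": TCP position; "tool_rot": TCP orientation; "contact_force": force on the tool from outside, world axes, zero at the start; "ft_torque": the same for the moment, N m; "gripper_width": opening from 0.0 (shut) to 1.0 (fully open); "grasp_force": force on a finger pad.
Only numpy, scipy, OpenCV 4.12 (cv2) and the standard library are available. Lean on these libraries where they do the work, as an engineer would, in place of code of your own. Each camera call takes 0.05 s, during which the arm holds its last target. There are 200 camera calls.

## Task

Fit the new blue-capped filter cartridge in the air-filter head on the bench. First pull the red dust plug out of the head and put it in the yellow tray; then lower the cartridge in with its lugs through the two notches, push it down against the spring and turn it clockwise (seen from above) as far as it goes, so that it stays locked when you let go. Leave the used black-capped cartridge, the sealant tube, the tape roll and the battery pack standing where they are.

Things in the scene. Friction and masses are not known exactly. Their poses are not given: they have to be found in the camera images.
- new_cartridge: New filter cartridge, loose, upright on the bench at the start: 102 mm tall, 0.16 to 0.26 kg, white body 43 mm in diameter whose bottom 10 mm taper to 32 mm; blue cap flange 60 mm in diameter, 64 to 70 mm above the underside, with a blue wing bar on it. A half turn about z looks the same. Origin: centre of the underside, z up; x along the wing bar and the lugs.
- cartridge_grip (a point): Where to grip the new cartridge: on its axis, 93 mm above its underside, in the blue wing bar. The bar is 52 mm long along own x, 14 mm thick along y, and spans 70 to 102 mm above the underside.
- cartridge_lug (a point): Tip of one of the new cartridge's two blue lugs, 31 mm from the axis along own +x, 44 mm above the underside (the other is at -x). Each lug is 10 mm wide and 6 mm high (41 to 47 mm above the underside). The lugs point the way of the wing bar.
- filter_head: Air-filter head fixed to the bench: round grey housing 94 mm in diameter, 75 mm high, on a 110 mm square dark base; brass pipe stubs along own +y and -y. Bore 47 mm in diameter, open at the top, two lug notches along own +x and -x. Origin: centre of the base, on the bench, z up.
- head_top (a point): Point on the bore's axis level with the top of the head's light metal lip, 75 mm above the bench; axes as the head's. The lip is 10 mm thick. A cartridge with its lugs in the notches rests on the plunger, underside 22 mm above the bench, and cannot turn until pushed 5 to 9 mm further down, where its lugs are below the lip.
- notch (a point): Mouth of one of the two notches in the lip, 30 mm from the bore's axis along the head's +x (the other is at -x), 75 mm above the bench. Each is 15 mm wide, reaches 36 mm from the axis, and has a broad yellow mark beside it on the rim.
- lock_mark (a point): One of two narrow green marks on the head's rim, 42 mm from the axis, 70 degrees (1.22 rad) clockwise from above from the notches: the pushed-down cartridge's wing bar turns from yellow to green, to a hard stop (no turn the other way). Let go there, the spring lifts it about 4 mm, lugs against the lip: underside 18 mm above the bench.
- plunger (a joint): Sprung plunger at the bottom of the bore, value = how far it is pressed down, 0 (top 22 mm above the bench) to 0.009 m (bottomed). The spring pushes up with about 5 N at 0 and 10.5 N at 0.009.
- dust_plug: Red dust plug, loose, about 0.06 kg; at the start it closes the bore, its flange lying on the lip. Nose 40 mm in diameter, 30 mm long; flange 68 mm in diameter, 30 to 36 mm above the underside; round knob to grip 28 mm in diameter, 36 to 66 mm above the underside. Nothing holds it but its weight. Origin: centre of the nose's underside (45 mm above the bench at the start), z up.
- tray: Open yellow tray fixed to the bench, 130 x 130 mm outside and 40 mm high, walls 4 mm, floor 4 mm, empty. Origin: centre of its underside, axes along its sides.
- used_cartridge: Used cartridge, bystander, standing on the bench: the same shape and size as the new one, but brown body, black cap, lugs and wing bar. Origin: centre of the underside.
- sealant_tube: Sealant tube, bystander, standing on the bench: white cylinder 49 mm in diameter, 140 mm tall, with a red band and on top a white pointed nozzle up to 185 mm. Origin: centre of the underside.
- tape_roll: Orange roll of tape, bystander, lying flat on the bench: 68 mm outside, 44 mm inside, 36 mm high. Origin: centre of the underside.
- battery: Black cordless-tool battery pack, bystander, on the bench: 75 (x) x 115 (y) mm, 61 mm high. Origin: centre of the underside.
There are look-alikes about, which are no part of the job. What is meant by the new_cartridge is not green, and is the larger of those in its own colour. Several things look just like the tray: the one meant starts farthest from the robot's base.

How it is judged:
By the outcome, as a careful person would: the job done as asked, in the order asked, and still so for the second after the job is handed in, with the robot touching nothing.
It also fails if it takes over 72 s, if anything falls off the work surface, if the arm or the gripper's body presses on something with over 40 N, if the wrist force passes 120 N, or if a joint passes its speed limit or range.

## Working session

There is one attempt and no reset: what is moved stays moved. The work goes in short steps, Python scripts to look and compute and a tool call to move; the robot and the scene stay as the last step left them, time stands still between calls to the robot, and variables do not carry over. Pictures are saved under pics/ and viewed, at most 10 in all, crops included, and the job is handed in when it is done.

Besides the shell and the picture viewer there is one more tool, called after "Request:" by a JSON object that holds its "fn" and its "kwargs". jog_arm: Moves the arm, as the interface text tells. Shift numbers are shares of 50 cm and turn numbers shares of 1.5 rad, none past 1 either way. Its arguments: {"type":"object","properties":{"motion":{"type":"string"}},"required":["motion"]}

```bash
mkdir -p pics; ls
cat > h.py <<'E'
from plant import *
import numpy as np, cv2
def cloud(f):
    K=np.array(f["intrinsics"]);z=f["range_z"];h,w=z.shape
    u,v=np.meshgrid(np.arange(w),np.arange(h))
    x=(u-K[0,2])/K[0,0];y=(v-K[1,2])/K[1,1]
    xd,yd=x.copy(),y.copy()
    for _ in range(8):
        s=1+f["k1"]*(x*x+y*y);x=xd/s;y=yd/s
    P=np.stack([x*z,-y*z,-z,np.ones_like(z)],-1)@np.array(f["world_from_camera"]).T
    P=P[...,:3];P[z==0]=np.nan
    return P
def save(f,n):cv2.imwrite("pics/"+n,f["color"][...,::-1])
E
python3 - <<'E'
from h import *
a=grab_frame("scene");b=grab_frame("side")
cv2.imwrite("pics/a.png",cv2.resize(np.vstack([a["color"],b["color"]])[...,::-1],None,fx=.78,fy=.78))
for c in("scene","side"):
  for t in("new_cartridge","cartridge_lug","filter_head","notch","lock_mark","dust_plug","tray","used_cartridge","sealant_tube","tape_roll","battery"):
    print(c,t,[(round(d["p"],2),np.round(d["at"],3).tolist()) for d in place_of(c,t)][:5])
E
```

```text
pics
scene new_cartridge [(0.78, [0.584, 0.205, 0.001]), (0.65, [0.626, 0.093, 0.001]), (0.57, [0.482, -0.023, -0.0]), (0.56, [0.685, 0.264, -0.0])]
scene cartridge_lug [(0.8, [0.607, 0.062, 0.041]), (0.71, [0.664, 0.277, 0.033]), (0.69, [0.598, 0.184, 0.042]), (0.53, [0.577, 0.203, 0.004])]
scene filter_head [(0.8, [0.522, -0.266, -0.001]), (0.45, [0.46, 0.307, -0.006])]
scene notch [(0.79, [0.549, -0.268, 0.076])]
scene lock_mark [(0.76, [0.535, -0.308, 0.076]), (0.36, [0.553, -0.264, 0.075])]
scene dust_plug [(0.65, [0.518, -0.265, 0.043])]
scene tray [(0.96, [0.325, -0.208, 0.002]), (0.91, [0.486, -0.024, 0.002])]
scene used_cartridge [(0.65, [0.565, 0.326, -0.0])]
scene sealant_tube [(0.64, [0.461, 0.306, -0.003])]
scene tape_roll [(0.73, [0.445, 0.195, -0.004])]
scene battery [(0.66, [0.737, -0.189, 0.002])]
side new_cartridge [(0.9, [0.581, 0.202, 0.004]), (0.79, [0.684, 0.264, 0.003]), (0.63, [0.629, 0.089, 0.001])]
side cartridge_lug [(0.83, [0.611, 0.068, 0.047]), (0.79, [0.669, 0.281, 0.026]), (0.73, [0.602, 0.179, 0.044]), (0.65, [0.748, -0.192, 0.0]), (0.4, [0.555, -0.268, 0.072])]
side filter_head [(0.87, [0.522, -0.269, 0.002])]
side notch [(0.77, [0.552, -0.27, 0.074]), (0.59, [0.581, 0.201, 0.004]), (0.55, [0.565, 0.322, -0.004]), (0.37, [0.484, -0.027, 0.0])]
side lock_mark [(0.66, [0.53, -0.306, 0.079])]
side dust_plug [(0.84, [0.526, -0.264, 0.047])]
side tray [(0.86, [0.328, -0.207, 0.003]), (0.69, [0.484, -0.025, -0.002])]
side used_cartridge [(0.56, [0.564, 0.324, 0.002])]
side sealant_tube [(0.58, [0.458, 0.308, -0.004])]
side tape_roll [(0.68, [0.442, 0.194, 0.0])]
side battery [(0.87, [0.747, -0.192, -0.002])]
```

View pics/a.png

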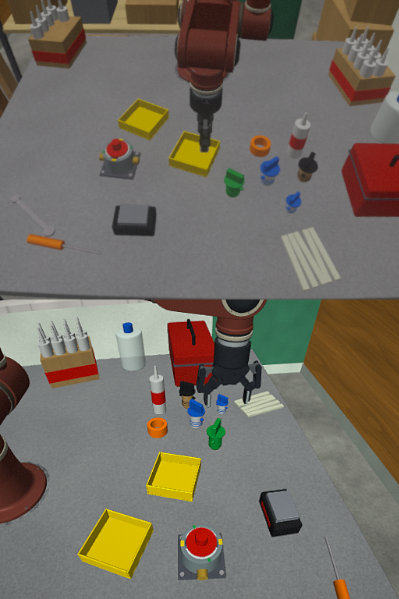

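Run:
```python
from h import *
for c in("scene","side"):
  f=grab_frame(c);P=cloud(f);C=f["color"].astype(int)
  for n,x,y in(("A",.583,.203),("B",.627,.091),("C",.685,.264)):
    d=np.hypot(P[...,0]-x,P[...,1]-y)<.045
    m=d&(P[...,2]>.015)
    blue=m&(C[...,2]>C[...,0]+30)
    z=P[...,2][m]; zt=np.percentile(z,99)
    t=d&(P[...,2]>zt-.006)&(P[...,2]<zt+.01); q=P[t][:,:2]
    r=cv2.minAreaRect((q*1000).astype(np.float32))
    print(c,n,"col",C[t].mean(0).round(),"top",zt.round(4),"c",np.median(q,0).round(4),r)
  # plug knob & head & tray
  d=np.hypot(P[...,0]-.522,P[...,1]+.266)<.06
  k=d&(P[...,2]>.105)&(P[...,2]<.12);print("knob",k.sum(),P[k].mean(0))
  if k.sum()>5: print(cv2.minAreaRect((P[k][:,:2]*1000).astype(np.float32)))
  rim=d&(abs(P[...,2]-.075)<.006)
  R,G,B=C[...,0],C[...,1],C[...,2]
  yel=rim&(R>B+60)&(G>B+50); gr=rim&(G>R+30)&(G>B+20)
  for nm,mm in(("yel",yel),("gr",gr)):
    n,l,s,ce=cv2.connectedComponentsWithStats(mm.astype(np.uint8))
    print(nm,[(int(s[i,4]),P[l==i].mean(0).round(4).tolist()) for i in range(1,n) if s[i,4]>3])
```

```text
scene A col [ 43.  73. 134.] top 0.104 c [0.5829 0.2028] ((582.92236328125, 202.58653259277344), (14.996968269348145, 53.01845932006836), 37.19324493408203)
scene B col [91. 49. 41.] top 0.5561 c [0.624  0.0525] ((622.2476196289062, 51.95549392700195), (10.725427627563477, 52.38120651245117), 83.09051513671875)
scene C col [ 46.  79. 142.] top 0.0787 c [0.686  0.2609] ((685.2391357421875, 261.37548828125), (10.339232444763184, 38.99900817871094), 47.01054000854492)
knob 92 [ 0.52454364 -0.2637831   0.11076209]
((524.6761474609375, -263.666015625), (25.955554962158203, 28.049875259399414), 83.01620483398438)
yel [(9, [0.4811, -0.2586, 0.0763]), (18, [0.5641, -0.2699, 0.0745])]
gr [(6, [0.511, -0.2253, 0.0743]), (7, [0.5313, -0.3062, 0.0743])]
side A col [ 17.  81. 177.] top 0.1019 c [0.5802 0.2001] ((580.082275390625, 201.7627410888672), (15.443330764770508, 50.98515319824219), 39.4715576171875)
side B col [  9. 131.  47.] top 0.1018 c [0.6247 0.0891] ((626.260986328125, 92.42290496826172), (52.78234100341797, 13.799193382263184), 59.496070861816406)
side C col [ 26.  83. 174.] top 0.0758 c [0.6837 0.2599] ((684.5819702148438, 261.67767333984375), (12.524415016174316, 39.07408905029297), 41.847042083740234)
knob 222 [ 0.52125672 -0.26604123  0.11010508]
((521.750732421875, -265.003173828125), (27.19624900817871, 26.343692779541016), 38.5422248840332)
yel [(37, [0.5627, -0.2696, 0.0735]), (38, [0.4788, -0.2607, 0.0734])]
gr [(16, [0.5108, -0.2241, 0.0736]), (24, [0.5314, -0.3056, 0.0731])]
```

The picture shows the new cartridge in the scene view at (270,168), with a smaller blue look-alike at (293,201) and a green one at (233,182). The head with its red plug is at (118,155). The two trays are at (143,118) and (193,152), and the second is farther from the base.

```bash
cat > go.py <<'E'
import sys
from h import *
from scipy.spatial.transform import Rotation as Ro
# usage: go.py x y z yawdeg : shift/turn numbers for a tool-down target
s=state();w=s["tool_rot"];R=Ro.from_quat([w[1],w[2],w[3],w[0]]);p=np.array(s["tool_pos"])
X=R.as_matrix()[:,0]
print("t",round(s["time"],2),"p",p.round(4),"yaw",np.degrees(np.arctan2(X[1],X[0])).round(2),"zaxis",R.as_matrix()[:,2].round(3),"q",np.round(s["joint_pos"],2),"F",np.round(s["contact_force"],1),"w",round(s["gripper_width"],3),"g",round(s["grasp_force"],1))
a=[float(v) for v in sys.argv[1:]]
for i in range(0,len(a),4):
    x,y,z,d=a[i:i+4]
    T=Ro.from_euler("z",d,degrees=True)*Ro.from_euler("x",180,degrees=True)
    print((R.inv().apply(np.array([x,y,z])-p)/.5).round(4),((R.inv()*T).as_rotvec()/1.5).round(4))
E
python3 go.py .5214 -.265 .2 -6 .5214 -.265 .2 -96 .5214 -.265 .085 -6 .5214 -.265 .2 174
```

```text
t 1.3 p [0.625  0.     0.2313] yaw 90.0 zaxis [ 0. -0. -1.] q [-0.12  0.05  1.61 -0.    1.48 -0.12] F [ 0.4  0.9 -0.2] w 0.999 g 0.0
[-0.53   -0.2072  0.0626] [ 0.    -0.     1.117]
[-0.53   -0.2072  0.0626] [-0.      0.     -2.0246]
[-0.53   -0.2072  0.2926] [ 0.    -0.     1.117]
[-0.53   -0.2072  0.0626] [ 0.      0.     -0.9774]
```

Request:
{"fn": "jog_arm", "kwargs": {"motion": "75 -.125 -.05 .03 0 0 0;75 -.25 -.1 .06 0 0 0;75 -.37 -.15 .09 0 0 0;75 -.48 -.19 .12 0 0 0;75 -.53 -.2072 .13 0 0 0"}}

```text
time: 1.92
tool_pos: [0.5199, -0.267, 0.1655]
tool_rot: [-0.0, 0.708, 0.707, -0.0]
contact_force: [0.5, 0.5, -1.1]
gripper_width: 0.749
grasp_force: 0.0
```

```bash
python3 go.py .5214 -.265 .085 90
python3 - <<'E'
from h import *
f=grab_frame("wrist");save(f,"w1.png");P=cloud(f)
d=np.hypot(P[...,0]-.5214,P[...,1]+.265)<.035
k=d&(P[...,2]>.1)&(P[...,2]<.118)
print(k.sum(),cv2.minEnclosingCircle((P[k][:,:2]*1000).astype(np.float32)),np.median(P[k][:,2]))
print(place_of("wrist","dust_plug")[:1],place_of("wrist","filter_head")[:1])
E
```

```text
t 1.93 p [ 0.5199 -0.267   0.1655] yaw 89.9 zaxis [-0.001  0.    -1.   ] q [-0.6   0.01  1.77 -0.    1.36 -0.6 ] F [ 0.5  0.5 -1.1] w 0.749 g 0.0
[0.004  0.0031 0.1609] [-0.0005 -0.0002 -0.0011]
1109 ((523.3701782226562, -264.5862121582031), 13.933727264404297) 0.11109922530915231
[{'at': [0.5191, -0.2634, 0.0454], 'p': 0.84}] []
```

Request:
{"fn": "jog_arm", "kwargs": {"motion": "75 .003 .005 .06 0 0 0;75 .003 .005 .12 0 0 0;75 .003 .005 .161 0 0 0;75 .003 .005 .161 0 0 0;0 .003 .005 .161 0 0 0"}}

```text
time: 2.7
tool_pos: [0.5248, -0.2637, 0.0871]
tool_rot: [0.001, 0.707, 0.707, 0.0]
contact_force: [-0.6, 0.1, 0.2]
gripper_width: 0.554
grasp_force: 0.0
```

Request:
{"fn": "jog_arm", "kwargs": {"motion": "0 0 0 0 0 0 0;0 0 0 0 0 0 0;0 0 0 0 0 0 0;0 0 0 -.03 0 0 0;0 0 0 -.1 0 0 0"}}

```text
time: 3.32
tool_pos: [0.5222, -0.2625, 0.1343]
tool_rot: [-0.003, 0.707, 0.707, -0.001]
contact_force: [1.3, -0.7, -0.1]
gripper_width: 0.306
grasp_force: 59.1
```

```bash
python3 go.py .485 -.025 .16 90 .485 -.025 .052 90
```

```text
t 3.33 p [ 0.5222 -0.2625  0.1343] yaw 89.99 zaxis [-0.004  0.003 -1.   ] q [-0.59  0.04  1.79 -0.    1.31 -0.59] F [ 1.3 -0.7 -0.1] w 0.306 g 59.1
[ 0.4751 -0.0747 -0.0497] [-0.003  -0.002  -0.0001]
[ 0.4745 -0.0737  0.1663] [-0.003  -0.002  -0.0001]
```

Request:
{"fn": "jog_arm", "kwargs": {"motion": "0 0 0 -.05 0 0 0;0 .11 -.02 -.06 0 0 0;0 .23 -.04 -.06 0 0 0;0 .35 -.06 -.05 0 0 0;0 .475 -.074 0 0 0 0"}}

```text
time: 3.95
tool_pos: [0.4881, -0.0294, 0.1397]
tool_rot: [0.002, 0.707, 0.707, 0.001]
contact_force: [1.0, -0.3, -0.8]
gripper_width: 0.306
grasp_force: 59.2
```

```bash
python3 go.py .485 -.025 .05 90
```

```text
t 3.95 p [ 0.4881 -0.0294  0.1397] yaw 89.96 zaxis [ 0.005 -0.001 -1.   ] q [-0.21 -0.21  2.02  0.    1.33 -0.21] F [ 1.  -0.3 -0.8] w 0.306 g 59.2
[ 0.009  -0.0069  0.1795] [ 0.0031  0.0006 -0.0004]
```

Request:
{"fn": "jog_arm", "kwargs": {"motion": "0 0 0 .06 0 0 0;0 0 0 .12 0 0 0;0 0 0 .17 0 0 0;0 0 0 .172 0 0 0;0 0 0 .172 0 0 0"}}

```text
time: 4.58
tool_pos: [0.488, -0.031, 0.0528]
tool_rot: [0.001, 0.707, 0.707, 0.0]
contact_force: [0.7, -0.3, 0.4]
gripper_width: 0.305
grasp_force: 59.2
```

Request:
{"fn": "jog_arm", "kwargs": {"motion": "0 0 0 0 0 0 0;60 0 0 0 0 0 0;60 0 0 0 0 0 0;60 0 0 0 0 0 0;60 0 0 -.06 0 0 0"}}

```text
time: 5.2
tool_pos: [0.4851, -0.0303, 0.0795]
tool_rot: [-0.003, 0.707, 0.707, -0.002]
contact_force: [0.9, -0.6, 0.6]
gripper_width: 0.598
grasp_force: 0.0
```

```bash
python3 go.py .5815 .202 .22 129
```

```text
t 5.2 p [ 0.4851 -0.0303  0.0795] yaw 90.0 zaxis [-0.006  0.001 -1.   ] q [-0.22 -0.13  2.06  0.    1.22 -0.22] F [ 0.9 -0.6  0.6] w 0.598 g 0.0
[ 0.465   0.1911 -0.2816] [-0.0036 -0.0022 -0.4538]
```

Request:
{"fn": "jog_arm", "kwargs": {"motion": "60 0 0 -.12 0 0 0;60 .08 .03 -.2 0 0 -.1;60 .19 .08 -.24 0 0 -.2;60 .3 .12 -.24 0 0 -.32;60 .42 .17 -.24 0 0 -.44"}}

```text
time: 5.82
tool_pos: [0.5722, 0.1787, 0.2026]
tool_rot: [0.001, 0.437, 0.899, 0.0]
contact_force: [1.4, -0.7, 0.0]
gripper_width: 0.599
grasp_force: 0.0
```

Request:
{"fn": "jog_arm", "kwargs": {"motion": "60 .045 .02 0 0 0 -.013;60 .045 .02 0 0 0 -.013;60 .045 .02 0 0 0 -.013;60 .045 .02 0 0 0 -.013;60 .045 .02 0 0 0 -.013"}}

```text
time: 6.45
tool_pos: [0.5657, 0.1999, 0.2019]
tool_rot: [0.0, 0.432, 0.902, 0.0]
contact_force: [-0.0, 0.8, -0.7]
gripper_width: 0.6
grasp_force: 0.0
```

```bash
python3 go.py .5815 .202 .075 129
python3 - <<'E'
from h import *
f=grab_frame("wrist");save(f,"w2.png");P=cloud(f)
d=np.hypot(P[...,0]-.5815,P[...,1]-.202)<.04
k=d&(P[...,2]>.094)&(P[...,2]<.11)
print(k.sum(),cv2.minAreaRect((P[k][:,:2]*1000).astype(np.float32)),np.median(P[k][:,2]))
f=grab_frame("scene")
print(place_of("wrist","new_cartridge")[:1],place_of("wrist","cartridge_grip")[:1],place_of("scene","dust_plug")[:2])
E
```

```text
t 6.45 p [0.5657 0.1999 0.2019] yaw 128.85 zaxis [ 0. -0. -1.] q [ 0.22  0.01  1.7  -0.    1.43 -0.46] F [-0.   0.8 -0.7] w 0.6 g 0.0
[-0.0164  0.0272  0.2538] [ 0.0002  0.0002 -0.0018]
850 ((581.4362182617188, 204.22906494140625), (13.684582710266113, 50.597469329833984), 39.260826110839844) 0.10221419640567407
[{'at': [0.5835, 0.2034, -0.0027], 'p': 0.88}] [{'at': [0.5795, 0.2026, 0.0936], 'p': 0.89}] [{'at': [0.4866, -0.0297, 0.004], 'p': 0.68}, {'at': [0.4486, 0.1928, -0.003], 'p': 0.6}]
```

View pics/w2.png

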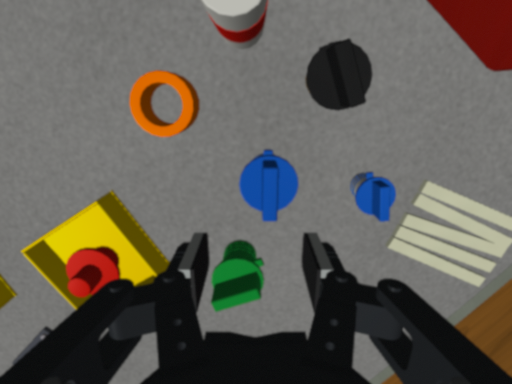

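Request:
{"fn": "jog_arm", "kwargs": {"motion": "60 -.015 .0285 .1 0 0 -.004;60 -.015 .0285 .19 0 0 -.004;60 -.015 .0285 .24 0 0 -.004;60 -.015 .0285 .256 0 0 -.004;60 -.015 .0285 .256 0 0 -.004"}}

```text
time: 7.32
tool_pos: [0.5815, 0.204, 0.074]
tool_rot: [0.0, 0.428, 0.904, 0.0]
contact_force: [-0.8, 0.0, 0.2]
gripper_width: 0.599
grasp_force: 0.0
```

Request:
{"fn": "jog_arm", "kwargs": {"motion": "0 0 0 0 0 0 0;0 0 0 0 0 0 0;0 0 0 0 0 0 0;0 0 0 0 0 0 0;0 0 0 0 0 0 0"}}

```text
time: 7.95
tool_pos: [0.5824, 0.2042, 0.0754]
tool_rot: [0.001, 0.428, 0.904, 0.001]
contact_force: [-1.4, 0.6, 5.7]
gripper_width: 0.157
grasp_force: 59.3
```

Request:
{"fn": "jog_arm", "kwargs": {"motion": "0 0 0 -.05 0 0 0;0 0 0 -.12 0 0 0;0 0 0 -.2 0 0 0;0 0 0 -.25 0 0 0;0 0 0 -.25 0 0 0"}}

```text
time: 8.57
tool_pos: [0.5825, 0.2042, 0.2009]
tool_rot: [0.002, 0.428, 0.904, 0.001]
contact_force: [-0.1, -0.2, -2.4]
gripper_width: 0.156
grasp_force: 58.8
```

```bash
python3 go.py .522 -.265 .2 173.7
```

```text
t 8.57 p [0.5825 0.2042 0.2009] yaw 129.28 zaxis [ 0.004  0.001 -1.   ] q [ 0.22  0.05  1.67 -0.    1.42 -0.47] F [-0.1 -0.2 -2.4] w 0.156 g 58.8
[-6.498e-01 -6.877e-01  4.000e-04] [ 0.0019  0.0022 -0.5169]
```

Request:
{"fn": "jog_arm", "kwargs": {"motion": "0 -.07 -.07 0 0 0 -.08;0 -.15 -.155 0 0 0 -.16;0 -.23 -.24 0 0 0 -.24;0 -.31 -.325 0 0 0 -.32;0 -.39 -.41 0 0 0 -.4"}}

```text
time: 9.2
tool_pos: [0.5443, -0.0782, 0.1959]
tool_rot: [-0.002, 0.14, 0.99, 0.0]
contact_force: [1.6, 0.3, -2.3]
gripper_width: 0.151
grasp_force: 59.0
```

```bash
python3 go.py .522 -.265 .19 173.7
```

```text
t 9.2 p [ 0.5443 -0.0782  0.1959] yaw 163.89 zaxis [-0.004  0.001 -1.   ] q [-0.28 -0.1   1.82  0.    1.42 -1.57] F [ 1.6  0.3 -2.3] w 0.151 g 59.0
[-0.0608 -0.3714  0.0115] [ 0.0002 -0.0025 -0.1141]
```

Request:
{"fn": "jog_arm", "kwargs": {"motion": "0 -.015 -.1 0 0 0 -.03;0 -.03 -.2 0 0 0 -.06;0 -.045 -.29 0 0 0 -.09;0 -.06 -.36 0 0 0 -.114;0 -.06 -.371 0 0 0 -.114"}}

```text
time: 9.82
tool_pos: [0.5212, -0.2645, 0.1959]
tool_rot: [-0.002, 0.059, 0.998, 0.001]
contact_force: [-0.3, 1.3, -1.9]
gripper_width: 0.152
grasp_force: 59.1
```

```bash
python3 go.py .522 -.265 .15 173.7;  python3 - <<'E'
from h import *
o=[]
for c in("scene","side","wrist"):
  f=grab_frame(c);P=cloud(f);C=f["color"].astype(int)
  if c!="wrist":
    o.append(f["color"])
  d=np.hypot(P[...,0]-.522,P[...,1]+.266)<.06
  rim=d&(abs(P[...,2]-.075)<.006)
  R,G,B=C[...,0],C[...,1],C[...,2]
  for nm,mm in(("yel",rim&(R>B+60)&(G>B+50)),("gr",rim&(G>R+30)&(G>B+20))):
    n,l,s,ce=cv2.connectedComponentsWithStats(mm.astype(np.uint8))
    print(c,nm,[(int(s[i,4]),P[l==i].mean(0).round(4).tolist()) for i in range(1,n) if s[i,4]>3])
  for z0,z1 in((.165,.215),):
    pass
  b=(P[...,2]>.1)&(P[...,2]<.3)&d&(B>R+40)
  print("blue",b.sum(),P[b].min(0).round(3),P[b].max(0).round(3),P[b].mean(0).round(4))
  print("lug",[(round(q["p"],2),np.round(q["at"],4)) for q in place_of(c,"cartridge_lug")][:2],[(round(q["p"],2),np.round(q["at"],4)) for q in place_of(c,"new_cartridge")][:2])
cv2.imwrite("pics/c.png",np.hstack([cv2.resize(i[y:y+200,x:x+180],None,fx=2.2,fy=2.2) for i,x,y in((o[0],80,60),(o[1],170,200))])[...,::-1][:600])
E
```

```text
t 9.82 p [ 0.5212 -0.2645  0.1959] yaw 173.27 zaxis [-0.004  0.002 -1.   ] q [-0.6  -0.02  1.74 -0.    1.42 -2.05] F [-0.3  1.3 -1.9] w 0.152 g 59.1
[-0.0021 -0.0009  0.0917] [ 0.0012 -0.0025 -0.005 ]
scene yel [(8, [0.481, -0.2579, 0.0746]), (17, [0.5635, -0.2697, 0.0741])]
scene gr [(6, [0.5113, -0.2252, 0.0746]), (7, [0.5322, -0.3058, 0.0754])]
blue 355 [ 0.5   -0.293  0.148] [ 0.554 -0.237  0.227] [ 0.5342 -0.2632  0.1986]
lug [(0.8, array([ 0.5491, -0.2665,  0.1614])), (0.79, array([0.6074, 0.064 , 0.0435]))] [(0.86, array([ 0.5181, -0.266 ,  0.1259])), (0.78, array([ 0.6832,  0.2623, -0.0028]))]
side yel [(38, [0.5628, -0.2697, 0.0734]), (38, [0.4788, -0.2606, 0.0733])]
side gr [(25, [0.5313, -0.3056, 0.0727])]
blue 916 [ 0.491 -0.324  0.131] [ 0.551 -0.249  0.293] [ 0.5167 -0.2746  0.1921]
lug [(0.72, array([ 0.5539, -0.2695,  0.1656])), (0.7, array([ 0.5515, -0.2662,  0.0739]))] [(0.57, array([ 0.5226, -0.2642,  0.1259])), (0.44, array([ 0.4845, -0.0261, -0.0013]))]
wrist yel [(144, [0.4811, -0.2604, 0.0746])]
wrist gr [(60, [0.5128, -0.224, 0.0747]), (53, [0.533, -0.3054, 0.0748])]
blue 6898 [ 0.492 -0.291  0.134] [ 0.548 -0.233  0.237] [ 0.5127 -0.261   0.2055]
lug [] [(0.85, array([ 0.5269, -0.2645,  0.1211]))]Traceback (most recent call last):
  File "<stdin>", line 18, in <module>
    return _nx.concatenate(arrs, 1, dtype=dtype, casting=casting)
           ~~~~~~~~~~~~~~~^^^^^^^^^^^^^^^^^^^^^^^^^^^^^^^^^^^^^^^
ValueError: all the input array dimensions except for the concatenation axis must match exactly, but along dimension 0, the array at index 0 has size 440 and the array at index 1 has size 405
```

Request:
{"fn": "jog_arm", "kwargs": {"motion": "0 -.0015 -.0007 .05 0 0 -.004;0 -.0015 -.0007 .09 0 0 -.004;0 -.0015 -.0007 .12 0 0 -.004;0 -.0015 -.0007 .142 0 0 -.004;0 -.0015 -.0007 .142 0 0 -.004"}}

```text
time: 10.9
tool_pos: [0.5229, -0.2633, 0.1266]
tool_rot: [-0.001, 0.054, 0.999, 0.001]
contact_force: [0.6, 0.3, -2.2]
gripper_width: 0.149
grasp_force: 59.1
```

```bash
python3 go.py .522 -.265 .105 173.7;  python3 - <<'E'
from h import *
o=[grab_frame("scene")["color"],grab_frame("side")["color"]]
cv2.imwrite("pics/c.png",np.hstack([cv2.resize(i[y:y+110,x:x+110],(396,396),interpolation=2) for i,x,y in((o[0],100,130),(o[1],205,250))])[...,::-1])
E
```

```text
t 10.9 p [ 0.5229 -0.2633  0.1266] yaw 173.79 zaxis [-0.002  0.001 -1.   ] q [-0.59  0.05  1.8  -0.    1.3  -2.06] F [ 0.6  0.3 -2.2] w 0.149 g 59.1
[ 0.0013 -0.0036  0.0431] [ 0.0006 -0.0012  0.0011]
```

View pics/c.png

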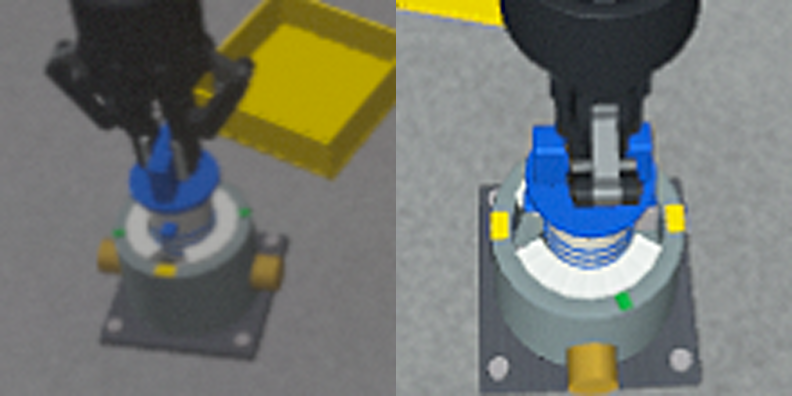

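The cartridge's nose is in the bore, with no side force. The lug at (168,230) sits over the notch beside the yellow mark at (165,270).

Request:
{"fn": "jog_arm", "kwargs": {"motion": "0 .0005 -.002 .015 0 0 0;0 .0005 -.002 .03 0 0 0;0 .0005 -.002 .04 0 0 0;0 .0005 -.002 .05 0 0 0;0 .0005 -.002 .05 0 0 0"}}

```text
time: 11.62
tool_pos: [0.5227, -0.2644, 0.102]
tool_rot: [-0.0, 0.054, 0.999, 0.0]
contact_force: [-1.1, -0.1, -1.8]
gripper_width: 0.153
grasp_force: 59.1
```

Request:
{"fn": "jog_arm", "kwargs": {"motion": "0 0 0 .008 0 0 0;0 0 0 .015 0 0 0;0 0 0 .021 0 0 0;0 0 0 .026 0 0 0;0 0 0 .026 0 0 0"}}

```text
time: 12.25
tool_pos: [0.5236, -0.265, 0.0911]
tool_rot: [0.0, 0.054, 0.999, -0.0]
contact_force: [-2.6, 1.2, 6.5]
gripper_width: 0.15
grasp_force: 60.3
```

Request:
{"fn": "jog_arm", "kwargs": {"motion": "0 .001 0 .002 0 0 0;0 .001 0 .004 0 0 0;0 .001 0 .004 0 0 0;0 .001 0 .004 0 0 0;0 .001 0 .004 0 0 0"}}

```text
time: 12.88
tool_pos: [0.5234, -0.265, 0.0897]
tool_rot: [0.001, 0.054, 0.999, -0.0]
contact_force: [-1.1, 1.3, 7.0]
gripper_width: 0.154
grasp_force: 60.5
```

Request:
{"fn": "jog_arm", "kwargs": {"motion": "0 0 0 .001 0 0 .07;0 0 0 .001 0 0 .14;0 0 0 .001 0 0 .21;0 0 0 .001 0 0 .28;0 0 0 .001 0 0 .35"}}

```text
time: 13.5
tool_pos: [0.5241, -0.2658, 0.0898]
tool_rot: [0.002, 0.313, 0.95, -0.001]
contact_force: [-0.3, -0.1, 6.9]
gripper_width: 0.15
grasp_force: 60.4
```

```bash
python3 -c "
from plant import *;s=state();print(s['ft_torque'])"; python3 go.py .522 -.265 .089 103.7
```

```text
[0.01969464 0.18102147 0.00121041]
t 13.5 p [ 0.5241 -0.2658  0.0898] yaw 143.52 zaxis [ 0.004 -0.003 -1.   ] q [-0.6   0.09  1.82 -0.    1.23 -1.53] F [-0.3 -0.1  6.9] w 0.15 g 60.4
[ 0.0045 -0.0012  0.0015] [0.001  0.0031 0.4633]
```

Request:
{"fn": "jog_arm", "kwargs": {"motion": "0 .002 -.001 .001 0 0 .1;0 .002 -.001 .001 0 0 .2;0 .002 -.001 .001 0 0 .3;0 .002 -.001 .001 0 0 .38;0 .002 -.001 .001 0 0 .44"}}

```text
time: 14.12
tool_pos: [0.5233, -0.2658, 0.0895]
tool_rot: [0.003, 0.604, 0.797, -0.0]
contact_force: [-2.3, 0.0, 8.2]
gripper_width: 0.157
grasp_force: 60.5
```

Request:
{"fn": "jog_arm", "kwargs": {"motion": "0 0 0 0 0 0 .02;0 0 0 0 0 0 .035;0 0 0 0 0 0 .05;0 0 0 0 0 0 .06;0 0 0 0 0 0 .06"}}

```text
time: 14.75
tool_pos: [0.5224, -0.266, 0.0894]
tool_rot: [0.002, 0.636, 0.772, -0.001]
contact_force: [-2.5, -0.4, 9.3]
gripper_width: 0.148
grasp_force: 68.5
```

```bash
python3 -c "
from plant import *;s=state();print(s['ft_torque'])"; python3 go.py .522 -.265 .089 103.7
```

```text
[-0.14226546  0.60868719  1.42911175]
t 14.75 p [ 0.5224 -0.266   0.0894] yaw 101.03 zaxis [ 0.002 -0.005 -1.   ] q [-0.6   0.09  1.82 -0.    1.23 -0.79] F [-2.5 -0.4  9.3] w 0.148 g 68.5
[ 0.0021 -0.0005  0.0009] [ 0.0004  0.0032 -0.0311]
```

Request:
{"fn": "jog_arm", "kwargs": {"motion": "0 0 0 -.003 0 0 0;0 0 0 -.006 0 0 0;0 0 0 -.006 0 0 -.01;0 0 0 -.006 0 0 -.01;50 0 0 -.006 0 0 -.01"}}

```text
time: 15.38
tool_pos: [0.5213, -0.2639, 0.0892]
tool_rot: [-0.001, 0.633, 0.774, 0.001]
contact_force: [0.2, 0.1, -0.3]
gripper_width: 0.353
grasp_force: 0.0
```

Request:
{"fn": "jog_arm", "kwargs": {"motion": "55 0 0 0 0 0 0;55 0 0 0 0 0 0;55 0 0 -.05 0 0 0;55 0 0 -.15 0 0 0;55 0 0 -.25 0 0 0"}}

```text
time: 16.0
tool_pos: [0.521, -0.2639, 0.2154]
tool_rot: [-0.001, 0.632, 0.775, 0.0]
contact_force: [1.4, -0.4, 0.1]
gripper_width: 0.551
grasp_force: 0.0
```

```bash
python3 go.py;  python3 - <<'E'
from h import *
o=[]
for c in("scene","side","wrist"):
  f=grab_frame(c);o.append(f["color"]);P=cloud(f);C=f["color"].astype(int)
  d=np.hypot(P[...,0]-.522,P[...,1]+.265)<.035
  k=d&(P[...,2]>.11)&(P[...,2]<.13)&(C[...,2]>C[...,0]+40)
  print(c,k.sum(),cv2.minAreaRect((P[k][:,:2]*1000).astype(np.float32)),np.median(P[k][:,2]))
  print([(round(q["p"],2),np.round(q["at"],4)) for q in place_of(c,"dust_plug")][:1],[(round(q["p"],2),np.round(q["at"],4)) for q in place_of(c,"new_cartridge")][:2])
cv2.imwrite("pics/d.png",np.hstack([cv2.resize(i,(400,300)) for i in (o[0],o[2])])[...,::-1])
E
```

```text
t 16.0 p [ 0.521  -0.2639  0.2154] yaw 101.58 zaxis [-0.001  0.001 -1.   ] q [-0.6  -0.03  1.73  0.    1.45 -0.8 ] F [ 1.4 -0.4  0.1] w 0.551 g 0.0
scene 149 ((523.2124633789062, -264.7602233886719), (18.741352081298828, 49.089935302734375), 13.33907699584961) 0.11879560020047608
[(0.95, array([ 0.4838, -0.03  ,  0.0031]))] [(0.88, array([ 0.521 , -0.2662,  0.0217])), (0.71, array([ 0.6854,  0.2617, -0.0027]))]
side 287 ((521.9361572265625, -265.62774658203125), (14.693995475769043, 51.6272087097168), 13.952041625976562) 0.11891060361293171
[(0.59, array([ 0.49  , -0.0325,  0.0033]))] [(0.96, array([ 0.5275, -0.2657,  0.021 ]))]
wrist 912 ((523.41455078125, -264.6225891113281), (13.988804817199707, 51.01899719238281), 13.856057167053223) 0.12021294020643183
[] [(0.75, array([ 0.5247, -0.2664,  0.0163]))]
```

View pics/d.png

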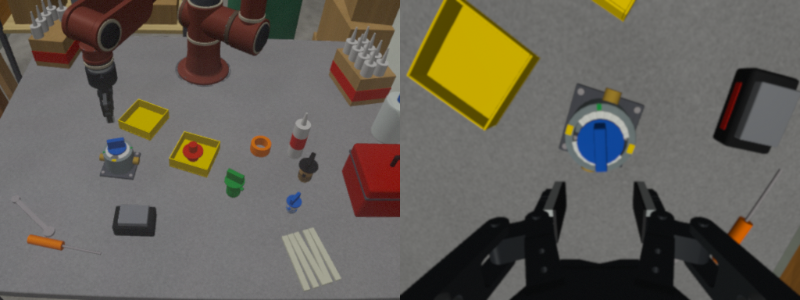

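The plug stands in the tray at (193,150). The wing bar lies along the green marks at yaw 103.9°, which is 70° from the notches. Its top is at about 0.119–0.120 m, so the underside is about 18 mm above the bench and the cartridge is locked.

```bash
python3 -c "
from plant import *;print(job_done())"
```

```text
the job is handed in; nothing more can be done
None
```

The job is handed in: the dust plug is in the farther yellow tray, the new cartridge is locked at its stop in the filter head (about 18 mm above the bench after release), and I did not touch the four bystander items.

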